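Mount the stake anvil and screw its holder tight

TASK

Stand the small stake anvil upright in the socket of the bench holder, shank fully down and head lengthwise across the holder (horn to either side), and let go of it. Then lock it: feel with light pressure for where the sprung black screw-knob's thread starts, never forcing it (a push over about 40 N crosses the thread), and screw it clockwise fully home so that it stays down when you let go, with the anvil still seated. Leave the hammer, the dish and the tin alone.

Things in the scene. Friction and masses are not known exactly. Their poses are not given: they have to be found in the camera images.
- anvil: Steel stake anvil, loose, 0.6-0.9 kg, standing on its shank. Origin: centre of the shank's underside; z up, x along the horn. Shank 40 (x) x 26 (y) x 45 mm tall. Head box 66 (x) x 34 (y) mm from z = 45 to 73 mm; heel, 30 mm wide, to x = -49 mm; round tapering horn to x = +86 mm. Grip the head across its 34 mm width, fingertips above z = 42 mm so that they clear the holder's top.
- holder: Dark cast-iron stake holder fixed to the bench: block 90 (x) x 220 (y) x 50 mm tall, thin bolted flange to x = +-63 mm. Origin: centre of its underside; z up, y along its length. Socket at y = -55 mm, black screw-knob at y = +55 mm. Screwing the knob home drives a steel jaw in the socket's knob-side wall 5 mm towards the shank, shifting the anvil up to 3 mm.
- socket (a point): Centre of the socket's floor, 10 mm above the bench; axes as holder. Socket 48 (x) x 32 (y, jaw open) mm, open at the top, 40 mm deep. The shank goes in with the anvil's x along the holder's x, either way round; seated, the head's underside stands 5 mm above the block.
- knob_top (a point): Centre of the knob's top face; axes as holder, it does not turn with the knob. Knob: black, round, ridged, 51 mm across, 32 mm tall, vertical axis, on a 15 mm stem. Released and unstarted it stands at its top: knob_top 110 mm above the bench, 27 mm of bare stem. It slides down at most 19.5 mm against a spring (2 N at the top, 6 N at the bottom) and turns both ways without end.
- thread_end (a point): A point on the knob's axis 41 mm over the block: where knob_top is when home, 91 mm above the bench. Pressed down at a start, the knob is turned clockwise seen from above; it runs under the thread, sinks from 14 to 19 mm down and meets a hard stop 70 to 95 degrees after the start. Let go under the thread it stays; elsewhere it springs up. Turning it takes under 0.2 N m; the stop, more.
- hammer: Bystander: hammer lying flat, 240 mm long. Origin under its middle.
- dish: Bystander: copper dish, 100 mm across, 35 mm tall. Origin: centre of its underside.
- flux_tin: Bystander: plain metal tin, 60 mm across, 70 mm tall. Origin: centre of its underside.
- thread_mouth: Washer where the knob's stem enters the block; origin on the knob's axis, 50 mm above the bench. Hidden thread below: the pushed knob stops after 4 mm unless turned to one of three starts, 120 degrees apart, each open over 25 degrees. Unseen: feel for one, pressing 3 to 10 N beyond the spring during or between small turns; over 45 N here crosses the thread. At a start it goes 14 to 19.5 mm down.
Mind the look-alikes: they are no part of the job. Of the things that look like the anvil, the smallest one is meant.

How it is judged:
By the outcome, as a careful person would: the job done as asked, in the order asked, and still so for the second after the job is handed in, with the robot touching nothing.
It also fails if it takes over 61 s, if anything falls off the work surface, if the arm or the gripper's body presses on something with over 40 N, if the wrist force passes 120 N, or if a joint passes its speed limit or range.

ROBOT

A 6-joint arm with a two-finger parallel gripper is mounted at the origin on the work surface. World frame = base frame: x ahead of the robot, y to its left, z up, the work surface at z = 0. Lengths are in mm, angles in rad, forces in N, time in s.
With the tool pointing down it reaches from about 325 to 875 mm from the base axis. Payload 4.4 kg.
Tool frame: the origin (TCP) lies at the centre of the arm's flange, where the gripper is bolted on; the fingertips stand 173 mm ahead of it and the grasp point (between the pads) lies 155 mm ahead of it; z points along the fingers, y is the line along which they close (so a half turn about z gives the same grasp; the last joint's range is limited). The gripper opens to 85 mm and grips with 20 to 120 N. Pads are 22 mm wide; open, the fingers measure 114 mm over their backs; the gripper's body (76 mm by 85 mm) begins 54 mm behind the grasp point. The pads swing forward as they close: fully open they stand 13 mm farther back than shut.
Start: joints at [-1.365, 0.207, 1.542, -0, 1.393, -0.15], TCP at [200.823, -538.794, 404.682] pointing down, gripper open.
Joint ranges: [-2.73, 2.73], [-0.86, 2.22], [0.23, 2.46], [-1.11, 4.25], [0.08, 2.63], [-2.82, 2.82]. Speed limits (rad/s): [2.79, 2.79, 3.14, 3.14, 3.14, 3.14].

INTERFACE

Orientations are given as a unit quaternion [w, x, y, z].
In Python, from rig import telemetry, vision, r gives the robot as it stands.
- The arm moves only by the tool apply_moves, never from a script. Its argument "targets" is a list of rows, each a list of 5 numbers: the opening, from 0 (shut) to 1 (fully open), then the shift along the world's x, y, z each as a share of 60 mm, from -1 to 1, then the turn about the world's z as a share of 5 degrees, from -1 to 1. A call has 1 to 20 rows; each row shifts and turns the commanded pose from where the row before left it; what a row does not reach is not made up. A row lasts 1/8 s, in which the tool goes at most 62.5 mm and 10.7 degrees, less where a joint would pass 70% of its speed; a pose out of reach is approached as far as the arm can. A call with a number of a shift or a turn outside -1 to 1 is refused whole. A call with a gripper value outside its range is refused whole. The fingers move at their own pace and stop on an object; "force" is the grip in N (left out, the last holds). Time passes only in rows, so rows that do not move let the fingers close. It gives the time, the measured TCP pose, the force, the opening and the grip force at its end, in the units of the state.
- telemetry.read_state(): the state, without advancing time (a new reading comes with each control period).
- vision.snapshot(name): name is "scene" or "top" or "wrist"; returns a dict with "image" (420x560x3 uint8, red, green, blue), "z_map" (420x560 float32, mm along the optical axis (not along the pixel's ray), 0 where there is no reading), "camera_matrix" (3x3 intrinsics, pixels), "distortion" ([k1, k2, p1, p2, k3] as OpenCV has them; the pictures are not rectified), "world_to_cam" (4x4, takes a point from world to camera coordinates); the wrist camera has in their place "tool_from_camera" (4x4, takes a point from camera to tool coordinates, whose origin is the TCP and whose axes are the flange's). Camera axes: x right, y up, looking along -z (the intrinsics and any distortion apply to the point x, -y, -z); pixel columns grow to the right and rows downward; lengths in mm; the calibration is good to about 2 mm. A picture is of the moment at which its call begins: read the wrist's pose just before it.
- r.close_job(): hands the job in; it is judged then, once.
The state is a dict: "time": time; "joint_pos": joint angles; "dq": joint speeds; "joint_efforts": joint torques, N m; "tool_pos": TCP position; "orientation": TCP orientation; "ft_force": force on the tool from outside, world axes, zero at the start; "ft_torque": the same for the moment, N m; "grip_width": finger opening in mm; "grip_force": force on a finger pad.
Only numpy, scipy, OpenCV 4.12 (cv2) and the standard library are available. Lean on these libraries where they do the work, as an engineer would, in place of code of your own. Each camera call takes 0.05 s, during which the arm holds its last target. There are 200 camera calls.

## Working session

There is one attempt and no reset: what is moved stays moved. The work goes in short steps, Python scripts to look and compute and a tool call to move; the robot and the scene stay as the last step left them, time stands still between calls to the robot, and variables do not carry over. Pictures are saved under pics/ and viewed, at most 10 in all, crops included, and the job is handed in when it is done.

Besides the shell and the picture viewer there is one more tool, called as name(argument=value, ...), one argument or row to a line, values as JSON. apply_moves: Moves the arm, as the interface text tells. Shift numbers are shares of 60 mm and turn numbers shares of 5 degrees, none past 1 either way. Its arguments: {"type":"object","properties":{"targets":{"type":"array","items":{"type":"array","items":{"type":"number","minimum":-1,"maximum":1}}},"force":{"type":"number"}},"required":["targets"]}

```bash
mkdir -p pics; cat > h.py <<'E'
import numpy as np, cv2
from rig import telemetry, vision, r
from scipy.spatial.transform import Rotation as R
def snap(n):
    s=telemetry.read_state(); d=vision.snapshot(n)
    if n=="wrist":
        q=s["orientation"]; T=np.eye(4); T[:3,:3]=R.from_quat([q[1],q[2],q[3],q[0]]).as_matrix(); T[:3,3]=s["tool_pos"]
        d["c2w"]=T@np.array(d["tool_from_camera"])
    else: d["c2w"]=np.linalg.inv(np.array(d["world_to_cam"]))
    return d
def cloud(d):
    K=np.array(d["camera_matrix"],float); D=np.array(d["distortion"],float)
    h,w=d["z_map"].shape; u,v=np.meshgrid(np.arange(w),np.arange(h))
    p=cv2.undistortPoints(np.stack([u,v],-1).reshape(-1,1,2).astype(float),K,D).reshape(h,w,2)
    z=d["z_map"].astype(float)
    c=np.stack([p[...,0]*z,-p[...,1]*z,-z],-1)
    W=c@d["c2w"][:3,:3].T+d["c2w"][:3,3]; W[z==0]=np.nan
    return W
def save(d,f,crop=None,k=1):
    im=d["image"][...,::-1]
    if crop: x0,y0,x1,y1=crop; im=im[y0:y1,x0:x1]
    cv2.imwrite("pics/"+f,cv2.resize(im,None,fx=k,fy=k,interpolation=cv2.INTER_CUBIC))
E
python3 - <<'E'
from h import *
import pickle
o=[]
for n in("scene","top"):
    d=snap(n); o.append(d["image"][...,::-1]); pickle.dump(d,open(n+".pkl","wb"))
    W=cloud(d); print(n,np.round(d["c2w"][:3,3]),np.nanpercentile(W.reshape(-1,3),[1,50,99],axis=0).round())
    save(d,n+"0.png",k=1.4)
print(telemetry.read_state())
E
```

```text
scene [1001.  740.  893.] [[-1.385e+03 -1.841e+03 -7.590e+02]
 [ 4.020e+02 -9.600e+01 -1.000e+00]
 [ 1.399e+03  7.180e+02  5.390e+02]]
top [ 345.    2. 1445.] [[  -49. -1111.  -758.]
 [  521.    21.     2.]
 [ 1579.  1265.   777.]]
{'time': 0.1, 'joint_pos': array([-1.36450249e+00,  2.07402781e-01,  1.54283685e+00,  2.80032790e-06,
        1.39352923e+00, -1.50486803e-01]), 'dq': array([-5.00156279e-04, -6.22890683e-04, -2.50327013e-03, -1.02288582e-06,
        2.18266781e-04, -1.04763592e-03]), 'joint_efforts': array([-1.35817254e-05, -3.84093761e+01, -2.92550504e+01, -1.19801462e-04,
        4.86150777e-03, -9.68184935e-06]), 'tool_pos': array([ 200.75217169, -538.4620303 ,  403.59066092]), 'orientation': array([-1.08771788e-03,  9.84130060e-01,  1.77445317e-01, -2.89805428e-05]), 'ft_force': array([ 0.14158086, -0.02460385, -0.73030494]), 'ft_torque': array([ 0.02032724,  0.01080206, -0.01885576]), 'grip_force': 0.0, 'grip_width': 85.42858846136679}
```

View pics/scene0.png

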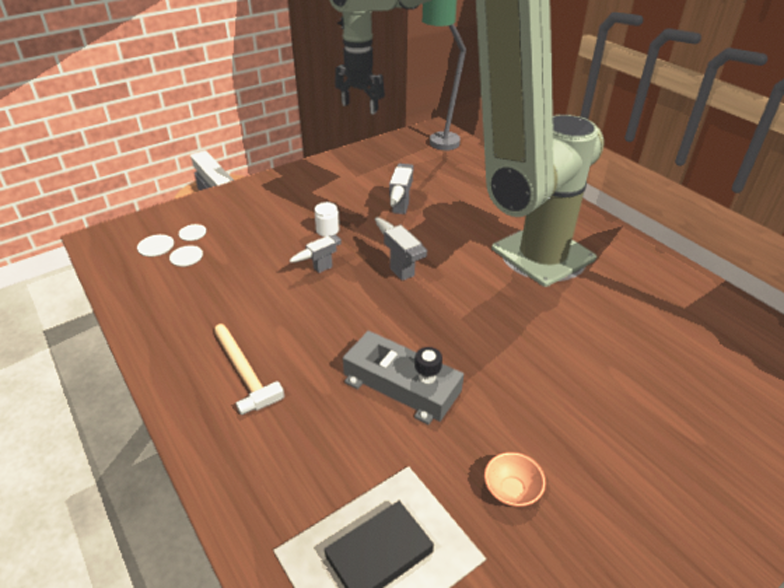

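View pics/top0.png

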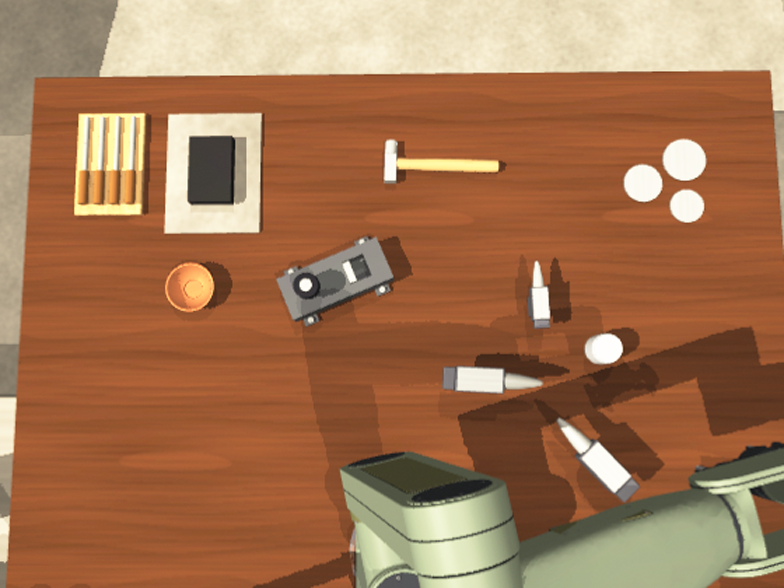

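The scene view shows three anvils, at (318,253), (402,248) and (400,188); in the top view they are at (540,295), (490,380) and (597,458). The holder is at (335,280) in the top view, with its knob at (306,285). The top (540,295) anvil looks smallest, so I'll measure all three from both views.

```bash
cat > m.py <<'E'
from h import *
import pickle
def stat(P,name):
    c,(w,l),a=cv2.minAreaRect(P[:,:2].astype(np.float32))
    print(name,len(P),"rect",np.round(c,1),np.round((w,l),1),round(a,1),"z99",np.percentile(P[:,2],[2,50,99]).round(1))
if __name__=="__main__":
    for n in("top","scene"):
        d=pickle.load(open(n+".pkl","rb")); W=cloud(d); im=d["image"]; Z=W[...,2]
        m=(Z>15)&(Z<140)&(W[...,0]>150)&(W[...,0]<900)&(np.abs(W[...,1])<620)
        nl,L,S,C=cv2.connectedComponentsWithStats(m.astype(np.uint8))
        print("==",n)
        for i in range(1,nl):
            if S[i,4]<150: continue
            P=W[L==i]; stat(P,f"{(C[i]*1.4).round()}")
            h=np.percentile(P[:,2],99); stat(P[P[:,2]>h-8],"   topslab")
E
python3 m.py
python3 - <<'E'
from h import *
import pickle
a=pickle.load(open("scene.pkl","rb"));b=pickle.load(open("top.pkl","rb"))
A=cv2.resize(a["image"][120:210,190:310],None,fx=3.3,fy=3.3);B=cv2.resize(b["image"][170:290,310:470],None,fx=2.475,fy=2.475)
cv2.imwrite("pics/c1.png",np.hstack([A,B])[...,::-1])
E
```

```text
== top
[123. 166.] 841 rect [802.3 584.6] [ 70.5 195.3] 89.9 z99 [15.2 24.7 37.3]
   topslab 245 rect [803.2 585.9] [187.6  52.8] 1.6 z99 [29.4 32.7 37.8]
[210. 170.] 1585 rect [780.7 399.7] [146.3  94. ] 0.4 z99 [19.8 36.1 43.5]
   topslab 924 rect [780.7 399.6] [142.1  91.3] 0.3 z99 [35.5 37.8 43.9]
[430. 163.] 850 rect [793.8 -84.2] [239.9  90. ] 87.5 z99 [16.3 25.3 33.3]
   topslab 424 rect [774.9 -77.8] [235.2  87. ] 77.3 z99 [25.4 28.  33.7]
[333. 280.] 2435 rect [546.7 136.8] [116.6 219.9] 23.0 z99 [ 22.   51.8 114.2]
   topslab 245 rect [524.8 187.3] [47.8 48. ] 33.4 z99 [106.9 110.6 116.8]
[539. 301.] 520 rect [ 508.  -271.5] [133.5  34.5] 2.2 z99 [35.5 73.2 80.3]
   topslab 307 rect [ 505.7 -271.6] [128.7  34.5] 2.0 z99 [72.5 75.  80.4]
[187. 286.] 563 rect [531.7 435. ] [97.9 96.7] 46.1 z99 [15.3 26.  41.6]
   topslab 149 rect [532.2 434.5] [97.3 95.9] 37.2 z99 [33.7 36.6 42.7]
[604. 349.] 451 rect [ 401. -401.] [57.  57.7] 34.9 z99 [20.2 69.5 77.2]
   topslab 240 rect [ 401.1 -403.4] [53.2 52.4] 83.6 z99 [69.4 71.7 77.8]
[484. 380.] 1032 rect [ 339.7 -172. ] [192.4  48.5]
[... 789 characters left out ...]
40.1] 0.5 z99 [19.  64.  74.4]
   topslab 179 rect [ 501.3 -268.3] [121.6  38.8] 3.8 z99 [67.  70.5 74.7]
[247. 373.] 746 rect [799.1 -81.1] [ 86.2 242.2] 0.9 z99 [15.8 23.  28.7]
   topslab 541 rect [799.7 -79. ] [ 86.  238.3] 1.3 z99 [20.9 24.2 28.8]
[405. 372.] 2784 rect [546.2 138.6] [ 94.3 222. ] 22.9 z99 [ 17.2  47.9 109.3]
   topslab 242 rect [524.3 189.8] [49.8 48.4] 10.1 z99 [102.  107.2 110.6]
[516. 475.] 721 rect [531.6 436.2] [96.2 97.3] 5.9 z99 [15.3 26.8 37.2]
   topslab 292 rect [531.6 436.2] [96.2 97.3] 5.9 z99 [29.4 33.6 37.7]
[379. 548.] 2881 rect [779.3 400.4] [ 93.9 140.8] 89.5 z99 [21.3 34.2 37.9]
   topslab 2714 rect [779.3 400.4] [ 93.9 140.8] 89.5 z99 [31.1 34.3 37.9]
```

View pics/c1.png

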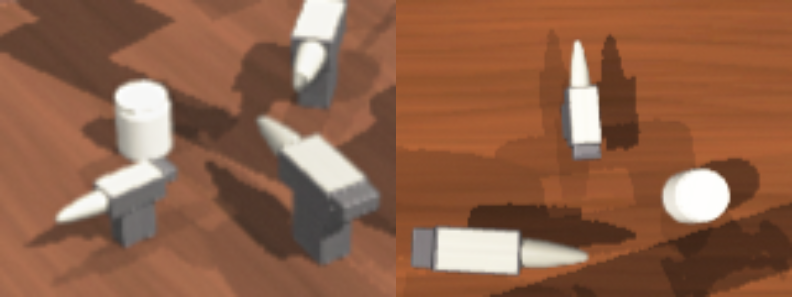

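The crop confirms it: the small anvil (134 x 34 mm, top at about 73 mm) is at scene (318,253) / top (540,295), with the horn towards +x. The other two are about 190 mm long and 105 mm tall. The distance to it also fits the reach. Next I'll move over it and refine with the wrist camera.

apply_moves(
  targets=[
    [1,0.69,0.64,-0.1,-0.53],
    [1,0.69,0.64,-0.1,-0.53],
    [1,0.69,0.64,-0.1,-0.53],
    [1,0.69,0.64,-0.1,-0.53],
    [1,0.69,0.64,-0.1,-0.53],
    [1,0.69,0.64,-0.1,-0.53],
    [1,0.69,0.64,-0.1,-0.53],
    [1,0,0,0,0],
    [1,0,0,0,0],
  ],
  force=40,
)

```text
time: 1.23
tool_pos: [490.4, -269.9, 362.2]
orientation: [-0.0, 1.0, 0.017, -0.001]
ft_force: [-0.2, -0.2, 0.2]
grip_width: 85.0
grip_force: 0.0
```

```bash
cat > w.py <<'E'
from h import *
from m import stat
import sys
def yaw(s):
    q=s["orientation"]; x=R.from_quat([q[1],q[2],q[3],q[0]]).as_matrix()[:,0]; return np.degrees(np.arctan2(x[1],x[0]))
s=telemetry.read_state(); print(s["time"],s["tool_pos"].round(1),"yaw",yaw(s).round(2),"F",s["ft_force"].round(1),s["ft_torque"].round(2),"w",round(s["grip_width"],1),"J",s["joint_pos"].round(2))
if len(sys.argv)>1:
    d=snap("wrist"); save(d,sys.argv[1]+".png"); W=cloud(d); Z=W[...,2]
    import pickle; pickle.dump(d,open(sys.argv[1]+".pkl","wb"))
    m=(Z>15)&(Z<140)
    nl,L,S,C=cv2.connectedComponentsWithStats(m.astype(np.uint8))
    for i in range(1,nl):
        if S[i,4]<300: continue
        P=W[L==i]; stat(P,f"{C[i].round()}")
        for lo,hi in((40,60),(60,90),(100,125)):
            Q=P[(P[:,2]>lo)&(P[:,2]<hi)]
            if len(Q)>100: stat(Q,f"  {lo}-{hi}")
E
python3 w.py w1
```

```text
1.225 [ 490.4 -269.9  362.2] yaw 1.95 F [-0.2 -0.2  0.2] [-0.07 -0.    0.04] w 85.0 J [-0.66  0.21  1.62 -0.    1.3   0.88]
[281. 185.] 6916 rect [ 508.8 -272.3] [134.1  34.1] 2.4 z99 [62.5 73.6 75.6]
  60-90 6884 rect [ 508.8 -272.3] [134.1  34.1] 2.4 z99 [62.9 73.6 75.6]
[439. 283.] 2382 rect [ 410.3 -400.9] [41.1 57.3] 5.8 z99 [16.4 59.6 71.9]
  40-60 491 rect [ 424.8 -408.6] [43.7 10.8] 77.2 z99 [40.7 51.9 59.8]
  60-90 1178 rect [ 415.9 -413.6] [53.  20.6] 50.1 z99 [60.4 70.4 72.1]
[182. 371.] 3049 rect [ 350.5 -218.1] [39.2 93.6] 8.4 z99 [ 20.3  88.9 105.1]
  40-60 125 rect [ 351.5 -175.8] [15.1  4.5] 15.5 z99 [40.4 48.7 59.2]
  60-90 1266 rect [ 345.8 -219.3] [96.3 16.9] 72.4 z99 [68.2 83.9 89.9]
  100-125 453 rect [ 349.1 -196.9] [40.5 18.4] 53.4 z99 [100.1 101.7 106.1]
```

apply_moves(
  targets=[
    [1,0,-0.04,-0.6,0.05],
    [1,0,0,-0.6,0],
    [1,0,0,-0.6,0],
    [1,0,0,-0.4,0],
    [1,0,0,-0.2,0],
    [1,0,0,0,0],
    [1,0,0,0,0],
    [0,0,0,0,0],
    [0,0,0,0,0],
    [0,0,0,0,0],
    [0,0,0,0,0],
    [0,0,0,0,0],
    [0,0,0,0,0],
    [0,0,0,0,0],
  ],
  force=60,
)

```text
time: 3.02
tool_pos: [491.0, -272.6, 219.3]
orientation: [0.0, 1.0, 0.019, 0.001]
ft_force: [0.4, 0.6, 4.0]
grip_width: 32.9
grip_force: 62.6
```

apply_moves(
  targets=[
    [0,0,0,0.2,0],
    [0,0,0,0.6,0],
    [0,0,0,0.8,0],
    [0,0,0,0.8,0],
    [0,0.16,0.6,0.1,0.6],
    [0,0.16,0.6,0,0.6],
    [0,0.16,0.7,0,0.6],
    [0,0.16,0.7,0,0.6],
    [0,0.16,0.7,0,0.6],
    [0,0.16,0.6,0,0.6],
    [0,0,0.3,0,0.56],
    [0,0,0,0,0],
    [0,0,0,0,0],
  ],
)

```text
time: 4.65
tool_pos: [547.7, -21.1, 367.9]
orientation: [0.0, 0.98, 0.198, -0.001]
ft_force: [0.4, -0.2, -8.1]
grip_width: 33.1
grip_force: 61.6
```

```bash
python3 w.py w2
```

```text
4.65 [547.7 -21.1 367.9] yaw 22.89 F [ 0.4 -0.2 -8.1] [-0.   -0.05 -0.01] w 33.1 J [-0.2   0.18  1.65 -0.    1.31  0.98]
[114. 111.] 27678 rect [548.5 119.6] [ 97.3 188.6] 23.1 z99 [26.9 50.9 83.9]
  40-60 25919 rect [554.  116.5] [ 89.9 178.3] 23.0 z99 [48.7 50.9 53.2]
  60-90 421 rect [529.4 165.1] [33.7  8. ] 15.0 z99 [79.3 84.8 89.8]
```

View pics/w2.png

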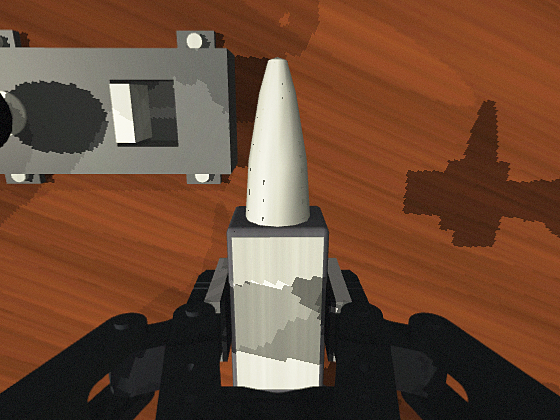

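The wrist view shows the socket opening at columns 109-177, rows 80-147, with the white jaw top at columns 109-133. The block's end edge is at column 231. The anvil hangs straight in the gripper with its horn tip at (277,60).

```bash
cat > s.py <<'E'
from h import *
import pickle
d=pickle.load(open("w2.pkl","rb")); K=np.array(d["camera_matrix"],float); D=np.array(d["distortion"],float)
T=d["c2w"]; print("cam",T[:3,3].round(1))
def ray(u,v,z):
    p=cv2.undistortPoints(np.array([[[u,v]]],float),K,D)[0,0]; r_=T[:3,:3]@[p[0],-p[1],-1]; o=T[:3,3]; return o+r_*(z-o[2])/r_[2]
W=cloud(d)
g=cv2.cvtColor(d["image"],cv2.COLOR_RGB2GRAY)
c=np.array([ray(u,v,50.) for u,v in((177,80),(177,147),(133,80),(133,147),(109,80),(109,147),(231,48),(235,174))]).round(1); print(c)
# block fit from depth
m=(np.abs(W[...,2]-50.9)<2.2); P=W[m][:,:2]; a=np.radians(23.0)
ex=np.array([np.cos(a),np.sin(a)]); ey=np.array([-np.sin(a),np.cos(a)])
print("block x",np.percentile(P@ex,[.3,99.7]),"y min",np.percentile(P@ey,.3)); print("corners in holder axes",np.c_[c[:,:2]@ex,c[:,:2]@ey].round(1))
# socket floor/hole depth points
H=W[80:147,109:177].reshape(-1,3)
for lo,hi in((5,20),(20,44)):
    Q=H[(H[:,2]>lo)&(H[:,2]<hi)]; print(lo,len(Q),np.percentile(Q[:,:2]@ex,[2,98]).round(1) if len(Q) else 0,np.percentile(Q[:,:2]@ey,[2,98]).round(1) if len(Q) else 0)
# anvil in tool frame
tp=np.array([547.7,-21.1,367.9]); A=W[50:385,232:328].reshape(-1,3); A=A[A[:,2]>180]-tp
X=A[:,:2]@ex;Y=A[:,:2]@ey
print("anvil x",np.percentile(X,[.1,99.9]),"z",np.percentile(A[:,2],[5,50,95]))
for x in(10,20,30): 
    q=np.abs(X-x)<2; q&=(A[:,2]>np.median(A[q,2])-4); print(x,np.percentile(Y[q],[1,99]).round(1),np.median(A[q,2]).round(1))
for x in range(28,44,2): q=(np.abs(X-x)<1)&(np.abs(Y)<5); print(x,np.median(A[q,2]).round(1),end=" ")
E
python3 s.py
```

```text
cam [615.4   6.6 337.7]
[[596.   77.4  50. ]
 [550.2  62.   50. ]
 [583.6 106.6  50. ]
 [537.2  92.7  50. ]
 [576.8 122.5  50. ]
 [530.1 109.5  50. ]
 [631.2  49.2  50. ]
 [548.   14.   50. ]]
block x [510.85430302 600.13912236] y min -197.88307608303145
corners in holder axes [[ 578.9 -161.6]
 [ 530.7 -157.9]
 [ 578.9 -129.9]
 [ 530.7 -124.6]
 [ 578.8 -112.6]
 [ 530.7 -106.3]
 [ 600.2 -201.3]
 [ 509.9 -201.2]]
5 1852 [531.5 579.3] [-148.  -118.7]
20 879 [531.3 579.4] [-150.7 -113.1]
anvil x [-29.76683106  83.60487944] z [-155.5993004  -145.79187499 -144.43315319]
10 [-17.4  14.5] -145.3
20 [-17.2  14. ] -145.3
30 [-16.8  13.9] -146.1
28 -145.3 30 -145.8 32 -147.4 34 -148.0 36 -148.2 38 -148.4 40 -148.5 42 -148.6
```

apply_moves(
  targets=[
    [0,-0.06,0.15,-0.4,0],
    [0,-0.06,0.15,-0.4,0],
    [0,0,0,0,0],
    [0,0,0,0,0],
  ],
)

```text
time: 5.2
tool_pos: [541.6, -3.4, 321.7]
orientation: [0.001, 0.98, 0.198, 0.001]
ft_force: [0.6, -0.4, -6.5]
grip_width: 32.9
grip_force: 61.5
```

```bash
python3 w.py w3; cat > o.py <<'E'
from h import *
import pickle
a=np.radians(23.0); ex=np.array([np.cos(a),np.sin(a)]); ey=np.array([-np.sin(a),np.cos(a)])
k=4; xs=np.arange(500,612,1/k); ys=np.arange(-206,-106,1/k)
X,Y=np.meshgrid(xs,ys,indexing="ij"); P=X[...,None]*ex+Y[...,None]*ey
P=np.dstack([P,np.full(X.shape,50.)]).reshape(-1,3); out=[]
for n in("w2","w3"):
    d=pickle.load(open(n+".pkl","rb")); C=np.linalg.inv(d["c2w"]); c=P@C[:3,:3].T+C[:3,3]
    c=c*[1,-1,-1]; uv,_=cv2.projectPoints(c,np.zeros(3),np.zeros(3),np.array(d["camera_matrix"],float),np.array(d["distortion"],float))
    uv=uv.reshape(*X.shape,2).astype(np.float32); o=cv2.remap(d["image"],uv[...,0],uv[...,1],cv2.INTER_LINEAR); out.append(o)
    g=cv2.cvtColor(o,cv2.COLOR_RGB2GRAY).astype(float)
    def edges(p,ax):
        e=np.abs(np.diff(cv2.GaussianBlur(p[None],(0,0),2)[0])); i=[j for j in range(2,len(e)-2) if e[j]==e[j-2:j+3].max() and e[j]>1.2]; return [(round(float(ax[j]),1),round(float(e[j]),1)) for j in i]
    for x0 in(538,548,558,572):
        i=int((x0-500)*k); print(n,"y edges at x",x0,edges(g[i-8:i+8].mean(0),ys))
    for y0 in(-155,-145,-135):
        i=int((y0+206)*k); print(n,"x edges at y",y0,edges(g[:,i-8:i+8].mean(1),xs))
cv2.imwrite("pics/ortho.png",np.hstack(out)[...,::-1])
E
python3 o.py
```

```text
5.2 [541.6  -3.4 321.7] yaw 22.88 F [ 0.6 -0.4 -6.5] [ 0.01  0.02 -0.03] w 32.9 J [-0.17  0.22  1.71 -0.    1.21  1.01]
[122. 117.] 34893 rect [549.9 119.1] [104.3 186.4] 23.2 z99 [28.3 50.8 52.8]
  40-60 33458 rect [556.6 110.1] [ 90.5 164.1] 22.8 z99 [48.7 50.9 52.8]
w2 y edges at x 538 [(-203.2, 3.0), (-198.0, 18.9), (-159.0, 16.0), (-139.5, 2.1), (-132.5, 1.7), (-128.2, 1.7), (-126.5, 31.9), (-112.2, 17.0)]
w2 y edges at x 548 [(-203.2, 2.1), (-198.0, 15.1), (-159.0, 15.0), (-139.8, 4.5), (-128.5, 1.6), (-126.5, 28.5), (-112.2, 16.5), (-107.5, 11.0)]
w2 y edges at x 558 [(-198.0, 15.4), (-195.0, 2.0), (-193.5, 3.7), (-159.0, 11.9), (-139.5, 2.0), (-128.2, 1.4), (-126.5, 30.1), (-117.2, 1.3), (-114.0, 1.4), (-112.0, 18.3), (-107.8, 4.0)]
w2 y edges at x 572 [(-198.0, 13.5), (-183.8, 2.9), (-159.0, 11.6), (-142.8, 1.2), (-139.5, 3.4), (-132.2, 1.2), (-126.5, 29.0), (-112.2, 16.9)]
w2 x edges at y -155 [(505.2, 1.3), (510.2, 11.6), (531.0, 17.3), (535.8, 2.2), (552.2, 2.8), (560.0, 1.9), (577.8, 4.4), (579.2, 13.8), (600.5, 7.4)]
w2 x edges at y -145 [(510.2, 11.6), (531.0, 17.8), (
[... 587 characters left out ...]
558 [(-202.0, 28.8), (-198.0, 14.2), (-168.5, 3.0), (-165.0, 1.4), (-162.2, 2.8), (-159.0, 7.4), (-139.0, 1.7), (-126.5, 29.6), (-112.2, 18.3), (-107.2, 3.7)]
w3 y edges at x 572 [(-204.5, 24.1), (-198.2, 13.8), (-159.0, 10.1), (-145.2, 2.5), (-142.5, 1.6), (-139.2, 5.0), (-126.5, 29.8), (-112.2, 18.3)]
w3 x edges at y -155 [(510.0, 10.0), (531.2, 16.9), (537.0, 2.7), (552.8, 3.0), (560.5, 1.8), (577.8, 4.2), (579.2, 16.2), (600.2, 7.9)]
w3 x edges at y -145 [(510.0, 10.8), (531.2, 17.4), (536.8, 2.6), (552.8, 3.6), (559.8, 1.7), (570.8, 1.5), (577.8, 2.1), (579.2, 16.3), (600.5, 7.7)]
w3 x edges at y -135 [(510.0, 9.9), (531.2, 18.0), (537.5, 6.2), (575.8, 5.9), (579.2, 17.1), (600.5, 8.2)]
```

View pics/ortho.png

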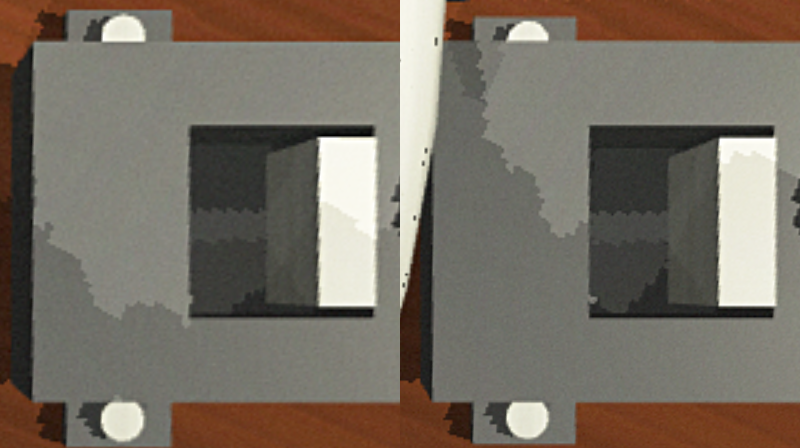

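The rectified views agree on the socket: holder-axis x 531-579, y -159 to -126.5. Its 32.5 x 48 mm size and z = 50 fit the text, and the yaw is 23.0°. I'll move over it and lower in steps.

apply_moves(
  targets=[
    [0,0.15,0.5,0,0],
    [0,0.15,0.5,0,0],
    [0,0.14,0.51,0,0.02],
    [0,0,0,-0.4,0],
    [0,0,0,-0.37,0],
    [0,0,0,0,0],
    [0,0,0,0,0],
  ],
)

```text
time: 6.12
tool_pos: [568.4, 87.8, 276.2]
orientation: [0.0, 0.98, 0.199, 0.002]
ft_force: [-0.3, -0.9, -6.8]
grip_width: 33.3
grip_force: 61.6
```

apply_moves(
  targets=[
    [0,0,0,-0.1,0],
    [0,0,0,-0.06,0],
    [0,0,0,-0.04,0],
    [0,0,0,-0.04,0],
    [0,0,0,0,0],
  ],
)

```text
time: 6.75
tool_pos: [567.3, 88.2, 259.8]
orientation: [-0.0, 0.98, 0.2, -0.0]
ft_force: [-0.4, -1.1, -7.1]
grip_width: 33.2
grip_force: 61.8
```

apply_moves(
  targets=[
    [0,0,0,-0.1,0],
    [0,0,0,-0.1,0],
    [0,0,0,-0.1,0],
    [0,0,0,-0.1,0],
    [0,0,0,-0.05,0],
    [0,0,0,-0.03,0],
    [0,0,0,0,0],
  ],
)

```text
time: 7.62
tool_pos: [567.5, 88.2, 231.3]
orientation: [-0.0, 0.98, 0.2, -0.0]
ft_force: [-0.5, -0.6, -7.4]
grip_width: 33.4
grip_force: 61.8
```

apply_moves(
  targets=[
    [0,0,0,-0.02,0],
    [0,0,0,-0.02,0],
    [0,0,0,0,0],
  ],
)

```text
time: 8.0
tool_pos: [567.6, 88.2, 229.4]
orientation: [0.0, 0.98, 0.2, 0.0]
ft_force: [-1.7, -0.4, -4.0]
grip_width: 33.0
grip_force: 62.0
```

apply_moves(
  targets=[
    [0,0,0,-0.01,0],
    [0,0,0,0,0],
    [1,0,0,0,0],
    [1,0,0,0,0],
    [1,0,0,0,0],
    [1,0,0,0,0],
    [1,0,0,0.3,0],
    [1,0,0,0.6,0],
    [1,0,0,0.7,0],
    [1,0,0,0,0],
  ],
)

```text
time: 9.25
tool_pos: [569.5, 88.3, 330.5]
orientation: [0.001, 0.98, 0.2, 0.006]
ft_force: [-0.5, 1.1, -0.2]
grip_width: 85.2
grip_force: 0.0
```

```bash
python3 w.py w4; python3 - <<'E'
from h import *
from m import stat
a=np.radians(23.0); ex=np.array([np.cos(a),np.sin(a)]); ey=np.array([-np.sin(a),np.cos(a)])
for n in("scene","top"):
    d=snap(n); W=cloud(d).reshape(-1,3); W=W[~np.isnan(W[:,0])]
    x=W[:,:2]@ex; y=W[:,:2]@ey
    q=(np.abs(y+141)<30)&(x>480)&(x<680)&(W[:,2]>58)&(W[:,2]<100); stat(W[q],n+" anvil")
    q=(np.hypot(x-556.5,y+31.5)<32)&(W[:,2]>85)&(W[:,2]<130); stat(W[q],n+" knob")
    if n=="scene": save(d,"scene1.png",crop=(220,200,360,310),k=4)
E
```

```text
9.25 [569.5  88.3 330.5] yaw 23.05 F [-0.5  1.1 -0.2] [-0.05 -0.05  0.01] w 85.2 J [ 0.    0.28  1.62 -0.    1.24  1.17]
[198. 208.] 45221 rect [563.2 144.2] [134.  221.9] 23.0 z99 [ 35.7  51.4 111.2]
  40-60 26754 rect [545.5 136.7] [ 90.5 222. ] 22.9 z99 [48.6 50.8 52.6]
  60-90 9897 rect [557.3 112.5] [124.9 132.6] 51.5 z99 [72.7 83.6 88.7]
  100-125 6760 rect [525.4 186.3] [50.1 49.7] 72.1 z99 [101.7 109.9 112. ]
scene anvil 482 rect [583.9  97.4] [137.9  35. ] 23.1 z99 [61.1 79.7 84.8]
scene knob 330 rect [525.8 189.7] [51.2 48.5] 71.2 z99 [ 86.4 106.6 111. ]
top anvil 163 rect [546.1  88. ] [32.4 55.5] 89.8 z99 [72.1 84.9 90.5]
top knob 64 rect [522.5 168. ] [11.5 39.8] 85.6 z99 [ 85.7 108.8 116.8]
```

View pics/scene1.png

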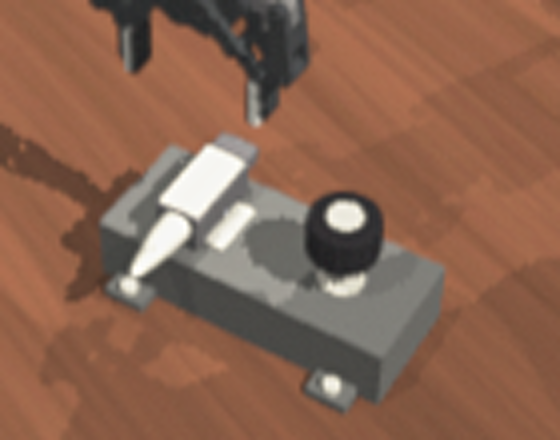

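The anvil stands seated: its head top is at 83.6 mm against 83 expected, and the yaw is 23.1°. The crop shows the horn across the holder at (160,240) and the knob up at (345,230). Next is the knob, which averages (524.8,187.7) with its top at 110.

apply_moves(
  targets=[
    [1,-0.15,0.33,0,0.93],
    [1,-0.15,0.33,0,0.93],
    [1,-0.15,0.33,0,0.93],
    [1,-0.15,0.33,0,0.93],
    [1,-0.15,0.33,0,0.93],
    [1,0,0,-0.3,0.93],
    [1,0,0,-0.4,0.93],
    [1,0,0,-0.4,0.93],
    [1,0,0,-0.2,0],
    [1,0,0,0,0],
    [1,0,0,0,0],
  ],
)

```text
time: 10.78
tool_pos: [522.9, 187.3, 246.9]
orientation: [0.0, 0.865, 0.502, 0.001]
ft_force: [-0.1, 0.1, -0.6]
grip_width: 85.6
grip_force: 0.0
```

apply_moves(
  targets=[
    [1,0.03,0,0,0],
    [0,0,0,0,0],
    [0,0,0,0,0],
    [0,0,0,0,0],
    [0,0,0,0,0],
    [0,0,0,0,0],
    [0,0,0,0,0],
  ],
  force=30,
)

```text
time: 11.65
tool_pos: [524.1, 187.4, 246.3]
orientation: [-0.0, 0.865, 0.502, -0.0]
ft_force: [-1.8, 1.2, 2.4]
grip_width: 49.3
grip_force: 33.9
```

apply_moves(
  targets=[
    [0,0,0,-0.03,0],
    [0,0,0,-0.02,0],
    [0,0,0,0,0],
  ],
)

```text
time: 12.02
tool_pos: [524.2, 187.4, 243.2]
orientation: [-0.0, 0.865, 0.502, -0.0]
ft_force: [-2.7, 2.9, 3.1]
grip_width: 48.9
grip_force: 34.0
```

apply_moves(
  targets=[
    [0,0,0,-0.02,0],
    [0,0,0,-0.01,0],
    [0,0,0,0,0],
  ],
)

```text
time: 12.4
tool_pos: [524.2, 187.4, 242.5]
orientation: [-0.0, 0.865, 0.502, -0.0]
ft_force: [-5.6, 2.1, 8.6]
grip_width: 49.2
grip_force: 34.8
```

apply_moves(
  targets=[
    [0,0,0,0,0.8],
    [0,0,0,0,0.8],
    [0,0,0,0,0.8],
    [0,0,0,0,0],
  ],
)

```text
time: 12.9
tool_pos: [524.1, 187.5, 242.5]
orientation: [-0.0, 0.808, 0.59, -0.0]
ft_force: [-4.9, 3.4, 9.8]
grip_width: 49.2
grip_force: 34.6
```

apply_moves(
  targets=[
    [0,0,0,0,0.8],
    [0,0,0,0,0.8],
    [0,0,0,0,0.8],
    [0,0,0,0,0.8],
    [0,0,0,0,0],
  ],
)

```text
time: 13.52
tool_pos: [524.1, 187.5, 242.5]
orientation: [-0.0, 0.718, 0.696, -0.0]
ft_force: [-6.0, 2.9, 9.0]
grip_width: 49.3
grip_force: 34.7
```

apply_moves(
  targets=[
    [0,0,0,0,0.8],
    [0,0,0,0,0.8],
    [0,0,0,0,0.8],
    [0,0,0,0,0.8],
    [0,0,0,0,0],
  ],
)

```text
time: 14.15
tool_pos: [524.0, 187.5, 242.5]
orientation: [-0.0, 0.614, 0.79, -0.0]
ft_force: [-6.5, 2.6, 10.5]
grip_width: 49.2
grip_force: 34.7
```

apply_moves(
  targets=[
    [0,-0.01,0,0,0.8],
    [0,0,0,0,0.8],
    [0,0,0,0,0.8],
    [0,0,0,0,0.8],
    [0,0,0,0,0],
  ],
)

```text
time: 14.78
tool_pos: [523.7, 187.4, 241.7]
orientation: [-0.0, 0.498, 0.867, 0.0]
ft_force: [-2.2, 3.1, 4.3]
grip_width: 49.8
grip_force: 34.1
```

The force fell and the knob sank, so this looks like a start. I'll press further to test it.

apply_moves(
  targets=[
    [0,0,0,-0.02,0],
    [0,0,0,-0.02,0],
    [0,0,0,-0.02,0],
    [0,0,0,0,0],
  ],
)

```text
time: 15.28
tool_pos: [523.7, 187.4, 238.2]
orientation: [0.0, 0.498, 0.867, 0.0]
ft_force: [-3.2, 3.1, 6.5]
grip_width: 49.1
grip_force: 34.4
```

apply_moves(
  targets=[
    [0,0,0,-0.04,0],
    [0,0,0,-0.04,0],
    [0,0,0,-0.03,0],
    [0,0,0,0,0],
  ],
)

```text
time: 15.78
tool_pos: [523.7, 187.4, 231.5]
orientation: [-0.0, 0.499, 0.867, 0.0]
ft_force: [-3.4, 3.3, 6.0]
grip_width: 49.0
grip_force: 34.4
```

apply_moves(
  targets=[
    [0,0,0,-0.02,0],
    [0,0,0,0,0],
  ],
)

```text
time: 16.02
tool_pos: [523.7, 187.4, 230.4]
orientation: [-0.0, 0.499, 0.867, 0.0]
ft_force: [-3.9, 2.3, 5.8]
grip_width: 49.5
grip_force: 34.4
```

apply_moves(
  targets=[
    [0,0,0,0,-0.8],
    [0,0,0,0,-0.8],
    [0,0,0,0,-0.8],
    [0,0,0,0,-0.8],
    [0,0,0,0,-0.8],
    [0,0,0,-0.01,-0.8],
    [0,0,0,0,0],
  ],
)

```text
time: 16.9
tool_pos: [523.8, 187.4, 230.0]
orientation: [0.0, 0.668, 0.744, 0.0]
ft_force: [-3.2, 2.5, 7.1]
grip_width: 49.3
grip_force: 34.4
```

```bash
python3 w.py
```

```text
16.9 [523.8 187.4 230. ] yaw 96.16 F [-3.2  2.5  7.1] [ 0.46  0.52 -0.02] w 49.3 J [0.19 0.37 1.73 0.   1.04 0.08]
```

apply_moves(
  targets=[
    [0,0,0,-0.01,-0.8],
    [0,0,0,0,-0.8],
    [0,0,0,-0.01,-0.8],
    [0,0,0,0,-0.8],
    [0,0,0,0,-0.8],
    [0,0,0,-0.01,-0.8],
    [0,0,0,0,0],
  ],
)

```text
time: 17.77
tool_pos: [523.9, 187.4, 228.3]
orientation: [0.0, 0.808, 0.589, 0.0]
ft_force: [-2.6, 2.8, 6.9]
grip_width: 49.3
grip_force: 34.4
```

```bash
python3 w.py
```

```text
17.775 [523.9 187.4 228.3] yaw 72.16 F [-2.6  2.8  6.9] [ 0.49  0.5  -0.04] w 49.3 J [0.19 0.38 1.73 0.   1.04 0.5 ]
```

apply_moves(
  targets=[
    [0,0,0,-0.01,-0.8],
    [0,0,0,0,-0.8],
    [0,0,0,0,-0.8],
    [0,0,0,0,-0.8],
    [0,0,0,0,0],
  ],
)

```text
time: 18.4
tool_pos: [524.0, 187.3, 227.7]
orientation: [0.0, 0.882, 0.471, 0.001]
ft_force: [-3.2, 3.5, 6.6]
grip_width: 49.2
grip_force: 34.4
```

```bash
python3 w.py
```

```text
18.4 [524.  187.3 227.7] yaw 56.16 F [-3.2  3.5  6.6] [ 0.45  0.48 -0.02] w 49.2 J [0.19 0.38 1.73 0.   1.04 0.78]
```

apply_moves(
  targets=[
    [0,0,0,0,-0.8],
    [0,0,0,0,-0.8],
    [0,0,0,0,-0.8],
    [0,0,0,0,0],
  ],
)

```text
time: 18.9
tool_pos: [524.0, 187.4, 227.7]
orientation: [0.0, 0.926, 0.377, 0.001]
ft_force: [-3.7, 2.1, 7.1]
grip_width: 49.1
grip_force: 34.4
```

```bash
python3 w.py
```

```text
18.9 [524.  187.4 227.7] yaw 44.27 F [-3.7  2.1  7.1] [0.35 0.18 0.37] w 49.1 J [ 0.19  0.38  1.73 -0.    1.03  0.99]
```

apply_moves(
  targets=[
    [0,0,0,0,-0.8],
    [0,0,0,0,0],
  ],
)

```text
time: 19.15
tool_pos: [523.8, 187.3, 227.6]
orientation: [0.001, 0.939, 0.345, 0.0]
ft_force: [-3.6, 2.3, 5.7]
grip_width: 49.2
grip_force: 34.8
```

```bash
python3 w.py
```

```text
19.15 [523.8 187.3 227.6] yaw 40.31 F [-3.6  2.3  5.7] [0.28 0.29 0.59] w 49.2 J [ 0.19  0.38  1.73 -0.    1.04  1.06]
```

apply_moves(
  targets=[
    [0,0,0,0,-0.8],
    [0,0,0,0,-0.8],
    [0,0,0,0,0],
  ],
  force=40,
)

```text
time: 19.52
tool_pos: [523.9, 187.4, 227.6]
orientation: [0.001, 0.96, 0.279, 0.001]
ft_force: [-3.5, 1.8, 5.6]
grip_width: 49.2
grip_force: 41.9
```

```bash
python3 w.py
```

```text
19.525 [523.9 187.4 227.6] yaw 32.43 F [-3.5  1.8  5.6] [0.22 0.13 1.03] w 49.2 J [ 0.19  0.38  1.73 -0.    1.03  1.19]
```

apply_moves(
  targets=[
    [1,0,0,0,0],
    [1,0,0,0,0],
    [1,0,0,0,0],
    [1,0,0,0,0],
    [1,0,0,0.3,0],
    [1,0,0,0.6,0],
    [1,0,0,0.7,0],
    [1,-0.3,-0.2,0.3,0],
    [1,0,0,0,0],
    [1,0,0,0,0],
  ],
)

```text
time: 20.78
tool_pos: [505.6, 175.3, 341.1]
orientation: [-0.0, 0.961, 0.278, 0.0]
ft_force: [-0.1, -0.4, 0.7]
grip_width: 85.4
grip_force: 0.0
```

```bash
python3 w.py w5; python3 - <<'E'
from h import *
from m import stat
a=np.radians(23.0); ex=np.array([np.cos(a),np.sin(a)]); ey=np.array([-np.sin(a),np.cos(a)])
for n in("scene","wrist"):
    d=snap(n); W=cloud(d).reshape(-1,3); W=W[~np.isnan(W[:,0])]
    x=W[:,:2]@ex; y=W[:,:2]@ey
    q=(np.abs(y+141)<30)&(x>480)&(x<680)&(W[:,2]>58)&(W[:,2]<100); stat(W[q],n+" anvil")
    q=(np.hypot(x-556.5,y+31.5)<20)&(W[:,2]>60)&(W[:,2]<130); stat(W[q],n+" knob")
    if n=="scene": save(d,"scene2.png",crop=(220,200,360,310),k=4)
E
```

```text
20.775 [505.6 175.3 341.1] yaw 32.23 F [-0.1 -0.4  0.7] [ 0.03 -0.06  0.02] w 85.4 J [0.17 0.18 1.71 0.   1.25 1.18]
[12. 12.] 446 rect [519.1 396.8] [20.8 25.7] 77.3 z99 [15.6 33.8 37.3]
[358. 178.] 42033 rect [563.6 143.2] [134.3 220.9] 23.0 z99 [48.9 51.4 92.6]
  40-60 25688 rect [546.  135.7] [ 90.5 221. ] 22.9 z99 [49.  50.8 52.7]
  60-90 11151 rect [561.8 146.4] [134.4 154. ] 23.4 z99 [63.9 83.2 89.7]
scene anvil 483 rect [584.6  93.8] [133.5  36.2] 23.5 z99 [60.3 79.4 84.5]
scene knob 137 rect [525.5 188.5] [38.1 36.8] 64.8 z99 [86.4 89.4 92.1]
wrist anvil 10739 rect [585.6  91.6] [134.4  34.8] 23.2 z99 [61.9 83.1 85.3]
wrist knob 3490 rect [524.6 188.3] [39.8 39.3] 31.2 z99 [90.1 91.6 93.6]
```

View pics/scene2.png

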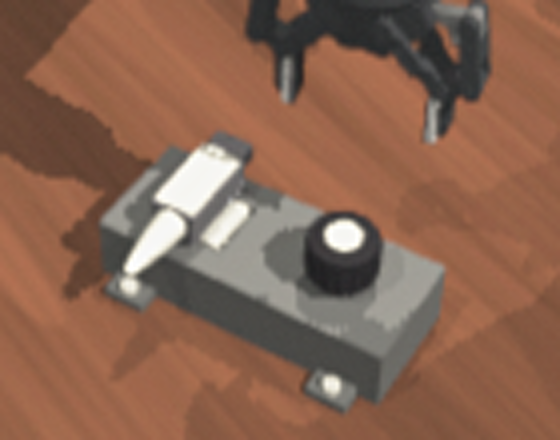

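The knob at (345,250) stays down with its top at 91 mm. The anvil at (200,200) is still seated with its top at 83 mm, and the gripper is clear.

```bash
python3 -c "
from rig import r; print(r.close_job())"
```

```text
the job is handed in; nothing more can be done
None
```

The small anvil stands seated across the holder and the knob is screwed home to its stop and stays down (top at 91 mm). The job was handed in at about 21 s, but the hand-in returned no verdict.

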